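# Empty the parts scoops into the bin and stand them mouth down in the rack

### The arm

A 7-joint arm with a two-finger parallel gripper is mounted at the origin on a cart in front of the work surface, level with it; the furniture and walls round the work are solid. World frame = base frame: x ahead of the robot, y to its left, z up, the work surface at z = 0. Lengths are in mm, angles in rad, forces in N, time in s.
With the tool pointing down it reaches from about 425 to 1025 mm from the base axis. Payload 9.4 kg.
Tool frame: the origin (TCP) lies midway between the tips of the shut fingers; the grasp point (between the pads) lies 19 mm behind it; z points along the fingers, y is the line along which they close (so a half turn about z gives the same grasp; the last joint's range is limited). The gripper opens to 93 mm and grips with 3 to 60 N. Pads are 15 mm wide; open, the fingers measure 128 mm over their backs; the gripper's body (75 mm by 188 mm) begins 65 mm behind the grasp point.
Start: joints at [1.111, 0.599, -0.003, 1.599, 0.002, 0.943, -0.08], TCP at [270.792, -672.53, 218.618] pointing down, gripper open.
Joint ranges: [-2.57, 2.57], [-0.35, 1.97], [-1.29, 1.29], [0.11, 2.56], [-1.05, 4.19], [0.11, 1.86], [-2.63, 2.63]. Speed limits (rad/s): [2.22, 2.22, 3.01, 3.01, 3.14, 3.14, 3.14].

### API

Orientations are given as a unit quaternion [w, x, y, z].
In Python, from cell import * gives the robot as it stands. The module is installed in compiled form; this text tells all that it offers. Calls block until the motion is done:
- goto(position, orientation): joint-space move of the TCP to a pose.
- servo_line(position, orientation=None, max_speed=150): straight line of the TCP; orientation=None keeps the orientation; max_speed is the mean speed in mm/s.
- move_joints(angles): joint-space move.
- command_gripper(opening, newtons=None): finger opening in mm; newtons is the grip in N (None keeps the last); returns when the fingers have stopped.
- dwell(seconds).
- ik(position, orientation): joint angles nearest the present ones, or None.
- state(): the state.
- snapshot(name): name is "side" or "top"; returns the picture (400x640x3 uint8, blue, green, red); there is no depth.
- calibration(name): a dict with "fov_y" (degrees; the focal length in pixels is half the picture's height over the tangent of half this angle, whatever the lens; pixels are square), "cx", "cy" (the principal point, pixels), "world_to_cam" (4x4, takes a point from world to camera coordinates). Camera axes: x right, y up, looking along -z (the intrinsics and any distortion apply to the point x, -y, -z); pixel columns grow to the right and rows downward; lengths in mm; the calibration is good to about 2 mm. A picture is of the moment at which its call begins. calibration takes no time and is no camera call.
A pose or a line that the arm cannot do raises PlanningError and nothing moves.
- job_done(): hands the job in; it is judged then, once.
The state is a dict: "t": time; "joint_pos": joint angles; "dq": joint speeds; "tau": joint torques, N m; "tool_pos": TCP position; "tool_rot": TCP orientation; "contact_force": force on the tool from outside, world axes, zero at the start; "moment": the same for the moment, N m; "opening": finger opening in mm; "finger_force": force on a finger pad.
Only numpy, scipy, OpenCV 4.12 (cv2) and the standard library are available. Lean on these libraries where they do the work, as an engineer would, in place of code of your own. Each camera call takes 0.05 s, during which the arm holds its last target. There are 200 camera calls.

### The job

Empty all three parts scoops into the grey bin, so that every USB stick ends up in the bin: a scoop carried level by the pin on its handle swings mouth down when you ease your grip. If a scoop still feels heavier than an empty one, tip it again. Then stand every scoop, also one that was empty, mouth down in a pocket of the black rack, one to a pocket, and leave the other things on the bench where they are.

Things in the scene. Friction and masses are not known exactly. Their poses are not given: they have to be found in the camera images.
- scoop_red_pin (a point): Middle of the red scoop's grip pin: 24 mm along y over round rubber ends, 12 thick, 21 above the underside, on a red handle 12 wide, 40 behind the trough. x to the mouth, y along the pin, z up out of the trough. Scoop 0.30 kg, centre of mass 77 mm along x, 10 below the pin. Pinched across the ends it stays level at 100 N; below 20 N it sinks to hang mouth down, 10-15 degrees short of plumb.
- scoop_red_mouth (a point): Middle of the open end (mouth) of the red scoop, 135 mm from its pin along x, 15 mm above its underside; same axes. The scoop is an aluminium trough open at the top and at the mouth, 95 mm long, 52 wide, 30 high, walls and floor 3 mm; its inner floor rises 6 mm over the last 30 mm before the mouth. Lies flat at the start.
- scoop_yellow_pin (a point): Middle of the yellow scoop's grip pin: 24 mm along y over round rubber ends, 12 thick, 21 above the underside, on a yellow handle 12 wide, 40 behind the trough. x to the mouth, y along the pin, z up out of the trough. Scoop 0.30 kg, centre of mass 77 mm along x, 10 below the pin. Pinched across the ends it stays level at 100 N; below 20 N it sinks to hang mouth down, 10-15 degrees short of plumb.
- scoop_yellow_mouth (a point): Middle of the open end (mouth) of the yellow scoop, 135 mm from its pin along x, 15 mm above its underside; same axes. The scoop is an aluminium trough open at the top and at the mouth, 95 mm long, 52 wide, 30 high, walls and floor 3 mm; its inner floor rises 6 mm over the last 30 mm before the mouth. Lies flat at the start.
- scoop_blue_pin (a point): Middle of the blue scoop's grip pin: 24 mm along y over round rubber ends, 12 thick, 21 above the underside, on a blue handle 12 wide, 40 behind the trough. x to the mouth, y along the pin, z up out of the trough. Scoop 0.30 kg, centre of mass 77 mm along x, 10 below the pin. Pinched across the ends it stays level at 100 N; below 20 N it sinks to hang mouth down, 10-15 degrees short of plumb.
- scoop_blue_mouth (a point): Middle of the open end (mouth) of the blue scoop, 135 mm from its pin along x, 15 mm above its underside; same axes. The scoop is an aluminium trough open at the top and at the mouth, 95 mm long, 52 wide, 30 high, walls and floor 3 mm; its inner floor rises 6 mm over the last 30 mm before the mouth. Lies flat at the start.
- stick_0_mid (a point): Middle of a black USB stick, 52 x 18 x 8 mm, 30 g, x along its length. Lies in one of the scoops at the start; 2 to 6 of the six sticks are present (a scoop may be empty).
- stick_1_mid (a point): Middle of a black USB stick, 52 x 18 x 8 mm, 30 g, x along its length. Lies in one of the scoops at the start; 2 to 6 of the six sticks are present (a scoop may be empty).
- stick_2_mid (a point): Middle of a black USB stick, 52 x 18 x 8 mm, 30 g, x along its length. Lies in one of the scoops at the start; 2 to 6 of the six sticks are present (a scoop may be empty).
- stick_3_mid (a point): Middle of a black USB stick, 52 x 18 x 8 mm, 30 g, x along its length. Lies in one of the scoops at the start; 2 to 6 of the six sticks are present (a scoop may be empty).
- stick_4_mid (a point): Middle of a black USB stick, 52 x 18 x 8 mm, 30 g, x along its length. Lies in one of the scoops at the start; 2 to 6 of the six sticks are present (a scoop may be empty).
- stick_5_mid (a point): Middle of a black USB stick, 52 x 18 x 8 mm, 30 g, x along its length. Lies in one of the scoops at the start; 2 to 6 of the six sticks are present (a scoop may be empty).
- bin: Fixed grey open bin with black rim, outside 150 (x) x 170 (y) x 60 mm high, walls and floor 4 mm; origin at the middle of its underside, on the bench.
- rack: Fixed black scoop rack on a rubber mat, 81 (x) x 184 (y) x 74 mm high, walls and floor 4 mm, divided along y into three open-topped pockets, each 73 mm (x) by 56 mm (y) inside and 70 mm deep; origin at the middle of its underside.
- rack_0 (a point): Middle of the floor of a rack pocket (first, at negative y of the rack), 4 mm above the bench; axes as the rack's. A scoop fits with its 52 mm width along the rack's x.
- rack_1 (a point): Middle of the floor of a rack pocket (middle), 4 mm above the bench; axes as the rack's. A scoop fits with its 52 mm width along the rack's x.
- rack_2 (a point): Middle of the floor of a rack pocket (last, at positive y of the rack), 4 mm above the bench; axes as the rack's. A scoop fits with its 52 mm width along the rack's x.
- tape_roll: Bystander: roll of masking tape, 92 mm across, 19 mm high; origin at its underside. Leave it where it is.
- tub: Bystander: small yellow tub with black lid, 47 mm across, 29 mm high; origin at its underside. Leave it where it is.
- bottle: Bystander: white bottle, 65 mm across, 124 mm high; origin at its underside. Leave it where it is.
- driver: Bystander: blue precision screwdriver, 142 mm long; origin at its underside. Leave it where it is.
- computer_mouse: Bystander: black computer mouse, 124 x 67 x 38 mm; origin at its underside. Leave it where it is.
Mind the look-alikes: they are no part of the job. What is shaped like the part that bears stick_4_mid but orange is not meant.

How it is judged:
By the outcome, as a careful person would: the job done as asked, in the order asked, and still so for the second after the job is handed in, with the robot touching nothing.
Of stick_0, stick_1, stick_2, stick_3, stick_4, stick_5 only 2 to 6 are there at a start; the rules pass over those that are not, and their reading is None.
At some moment in a run one of scoop_red, scoop_yellow, scoop_blue may be knocked a few centimetres aside while the robot is not near it.
Once in a run the grip may slacken for a moment while it holds something.
It also fails if it takes over 208 s, if anything falls off the work surface, if the arm or the gripper's body presses on something with over 40 N, if the wrist force passes 120 N, or if a joint passes its speed limit or range.

## Working session

There is one attempt and no reset: what is moved stays moved. The work goes in short steps, each a Python script; the robot and the scene stay as the last script left them, time stands still between calls to the robot, and variables do not carry over. Pictures are saved under pics/ and viewed, at most 14 in all, crops included, and the job is handed in when it is done.

```bash
mkdir -p pics; ls
python3 - <<'E'
from cell import *
import cv2
s=state();print(s['t'],s['tool_pos'],s['tool_rot'],s['opening'])
for n in("top","side"):
    cv2.imwrite(f"pics/{n}0.png",snapshot(n));c=calibration(n);print(n,c)
E
```

```text
pics
0.0 [ 270.65026562 -672.07163553  217.74786094] [-7.53738502e-04  9.81723478e-01  1.90311318e-01 -2.17885273e-04] 92.64065603052708
top {'fov_y': 55.70122036499594, 'cx': 318.9874334110929, 'cy': 198.69978318366032, 'world_to_cam': array([[ 2.00749502e-02, -9.99769634e-01,  7.59442965e-03,
         4.28928587e+01],
       [ 9.97129580e-01,  2.05754318e-02,  7.28646160e-02,
        -5.35540077e+02],
       [-7.30040892e-02,  6.10987691e-03,  9.97312926e-01,
        -9.68657121e+02],
       [ 0.00000000e+00,  0.00000000e+00,  0.00000000e+00,
         1.00000000e+00]])}
side {'fov_y': 47.1629055895215, 'cx': 311.07226446214673, 'cy': 199.28077647207337, 'world_to_cam': array([[-9.99680855e-01, -1.18537805e-02, -2.23086395e-02,
         5.15948543e+02],
       [-1.40257466e-02, -4.74035901e-01,  8.80393800e-01,
        -4.41520823e-01],
       [-2.10110909e-02,  8.80425722e-01,  4.73718357e-01,
        -1.54994552e+03],
       [ 0.00000000e+00,  0.00000000e+00,  0.00000000e+00,
         1.00000000e+00]])}
```

View pics/top0.png

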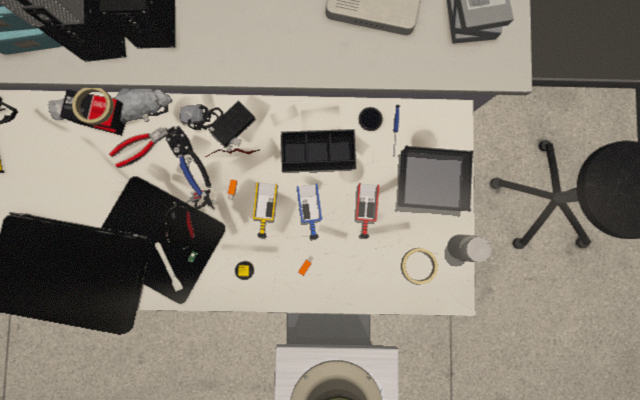

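View pics/side0.png

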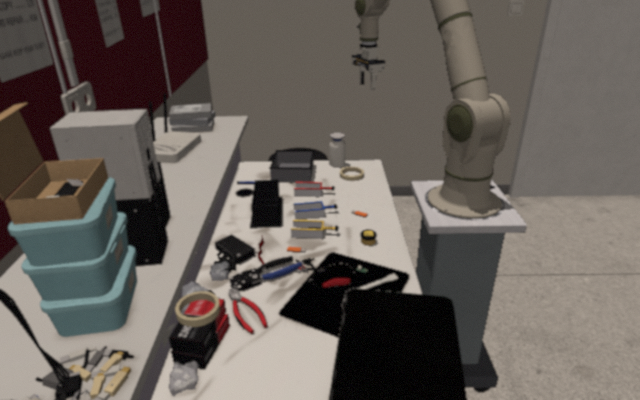

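Run:
```python
import cv2
a=cv2.imread("pics/top0.png")[90:285,225:480]
cv2.imwrite("pics/c1.png",cv2.resize(a,None,fx=3,fy=3,interpolation=cv2.INTER_CUBIC))
```

```text
(no output)
```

View pics/c1.png

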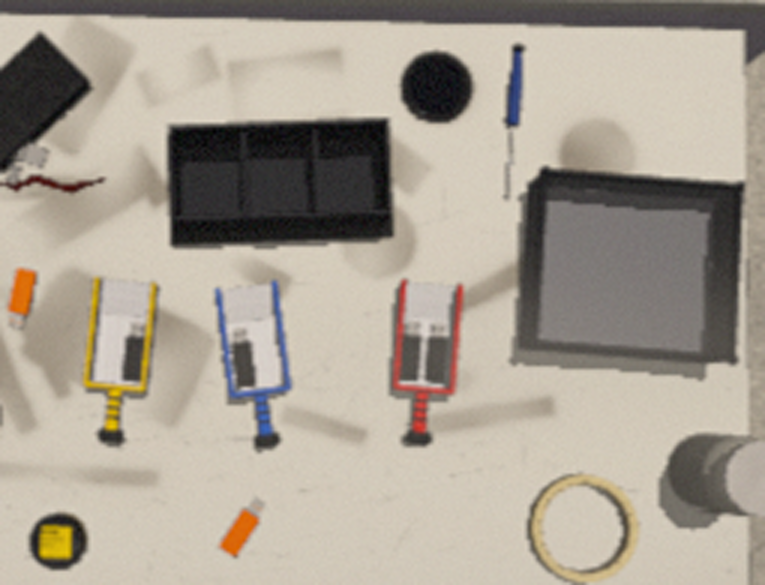

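```bash
cat > vis.py <<'E'
import numpy as np, cv2
from cell import *
def K(n):
    c=calibration(n); f=200/np.tan(np.radians(c['fov_y']/2)); return f,c['cx'],c['cy'],np.array(c['world_to_cam'])
def ray(n,u,v,z):
    f,cx,cy,T=K(n); R,t=T[:3,:3],T[:3,3]
    d=R.T@np.array([(u-cx)/f,-(v-cy)/f,-1]); o=-R.T@t
    return o+d*(z-o[2])/d[2]
def proj(n,p):
    f,cx,cy,T=K(n); q=T[:3,:3]@np.asarray(p,float)+T[:3,3]
    return np.array([cx+f*q[0]/-q[2], cy-f*q[1]/-q[2]])
HUE={'red':[(0,8),(172,180)],'yellow':[(20,34)],'blue':[(105,125)]}
def cmask(img,col):
    h=cv2.cvtColor(img,cv2.COLOR_BGR2HSV); m=np.zeros(img.shape[:2],np.uint8)
    for a,b in HUE[col]: m|=cv2.inRange(h,(a,110,70),(b,255,255))
    return m
def pt(n,u,v,z): return ray(n,u,v,z)[:2]
E
python3 - <<'E'
from vis import *
img=cv2.imread("pics/top0.png")
f,cx,cy,T=K("top");print("cam",-T[:3,:3].T@T[:3,3])
roi={'yellow':(250,180,282,240),'blue':(293,180,325,241),'red':(352,178,384,240)}
dark=(img.max(2)<60).astype(np.uint8)
for c,(x0,y0,x1,y1) in roi.items():
    m=np.zeros(img.shape[:2],np.uint8);m[y0:y1,x0:x1]=cmask(img,c)[y0:y1,x0:x1]
    ys,xs=np.nonzero(m); p=np.array([pt("top",x,y,30) for x,y in zip(xs,ys)])
    d=np.zeros_like(m);d[228:y1,x0:x1]=dark[228:y1,x0:x1]
    yy,xx=np.nonzero(d);pin=pt("top",xx.mean(),yy.mean(),24)
    # trough: pixels > 35 ahead of the pin
    a=p-pin; r=cv2.minAreaRect(p[a[:,0]>36].astype(np.float32))
    cen=np.array(r[0]); ax=cen-pin
    print(c,len(xs),len(yy),"pin",pin.round(1),"px",(xx.mean(),yy.mean()),"trough cen",cen.round(1),"size",np.round(r[1],1),r[2],"dist",np.linalg.norm(ax).round(1),"yaw",np.degrees(np.arctan2(ax[1],ax[0])).round(1))
C=lambda u,v,z:pt("top",225+u/3-.33,90+v/3-.33,z)
print("rack far",C(169,127,74),C(388,120,74),"near",C(172,218,74),C(392,213,74),"base",C(172,244,0),C(393,237,0))
print("bin rim",C(543,170,60),C(742,184,60),C(735,362,60),C(520,352,60), "base",C(515,364,0),C(703,378,0))
E
```

```text
cam [ 462.42584885   59.82032175 1004.75044305]
yellow 264 16 pin [437.1 200.4] px (np.float64(261.375), np.float64(235.125)) trough cen [522.4 194.3] size [55.3 99. ] 85.30535888671875 dist 85.5 yaw -4.1
blue 107 12 pin [436.   66.4] px (np.float64(313.3333333333333), np.float64(236.58333333333334)) trough cen [520.3  78.8] size [96.1 51.6] 9.479182243347168 dist 85.2 yaw 8.4
red 210 7 pin [439.4 -65.4] px (np.float64(364.42857142857144), np.float64(236.28571428571428)) trough cen [525.  -70.2] size [53.3 98.7] 85.97998046875 dist 85.8 yaw -3.2
rack far [695.46930065 152.25017223] [705.40542258 -29.95201974] near [619.10695793 147.6784402 ] [627.18074876 -34.31168317] base [608.172876   154.02747406] [618.65148088 -42.97225775]
bin rim [ 669.0543312 -162.7921917] [ 660.72891792 -331.16574654] [ 510.15105508 -323.88112184] [ 514.83046616 -144.09299043] base [ 507.41782797 -152.65633131] [ 498.40155638 -319.66377187]
```

```bash
cat > rob.py <<'E'
from vis import *
from scipy.spatial.transform import Rotation as Ro
G=19.0
RACK=np.array([660.,59.]); RY=np.radians(3.0); BIN=np.array([590.,-243.])
def quat(yaw,tilt=0,flip=False):
    """tool for scoop heading yaw; tilt>0 turns the mouth down"""
    sy=np.array([-np.sin(yaw),np.cos(yaw),0]); ty=-sy if flip else sy
    tz=np.array([0,0,-1.]); R=Ro.from_rotvec(sy*tilt)*Ro.from_matrix(np.c_[np.cross(ty,tz),ty,tz])
    q=R.as_quat(); return np.array([q[3],q[0],q[1],q[2]]),R
def pose(pin,yaw,tilt=0,flip=False,dz=0):
    """TCP pose that has the pin at the grasp point"""
    q,R=quat(yaw,tilt,flip); return np.array(pin)+R.apply([0,0,G])+[0,0,dz],q
def find(img,c):
    n,l,s,ce=cv2.connectedComponentsWithStats(cv2.dilate(cmask(img,c)[:, 225:400],np.ones((3,3))))
    for i in np.argsort(-s[1:,4])+1:
        full=np.zeros(img.shape[:2],np.uint8); full[:,225:400]=(l==i)
        ys,xs=np.nonzero(full&(cmask(img,c)>0))
        p=np.array([pt("top",x,y,30) for x,y in zip(xs,ys)])
        if 380<p[:,0].mean()<600: break
    e=p[p[:,0].argmin()]
    yy,xx=np.nonzero((img.max(2)<75))
    d=np.array([pt("top",x,y,24) for x,y in zip(xs*0+0,ys*0)]) if 0 else None
    k=(np.hypot(xx-proj("top",[*e,24])[0],yy-proj("top",[*e,24])[1])<9)
    pin=pt("top",xx[k].mean(),yy[k].mean(),24)
    r=cv2.minAreaRect(p[np.linalg.norm(p-pin,axis=1)>36].astype(np.float32)); cen=np.array(r[0]); a=cen-pin
    L=np.linalg.norm(a); yaw=np.arctan2(a[1],a[0]); pin2=cen-a/L*87.5
    print(c,"pin",pin.round(1),"L",L.round(1),"yaw",np.degrees(yaw).round(1),"rect",np.round(r[1],1),"ndark",k.sum())
    return (pin+pin2)/2,yaw
def fz(msg="",n=5):
    F=[]
    for _ in range(n): F.append(state()['contact_force']); dwell(.05)
    s=state(); print(msg,"F",np.mean(F,0).round(2),"sd",np.std(F,0).round(2)[2],"M",np.round(s['moment'],2),"ff",np.round(s['finger_force'],1),"op",round(s['opening'],1),"t",round(s['t'],1)); return np.mean(F,0)
E
python3 - <<'E'
from rob import *
img=cv2.imread("pics/top0.png")
for c in HUE: find(img,c)
H=np.radians(-90)
for fl in(0,1):
  for nm,a in {"red":([438,-65,24],np.radians(-3)),"yel":([436,200,24],np.radians(-4)),"pre":([585,-5,36],H),"bin":([588,-175,205],H),"bint":([588,-175,205],H,.25),"r2":([658,120,240],H+.05,.22),"r2d":([658,120,145],H+.05,.22),"r0":([662,0,145],H+.05,.22)}.items():
    p,q=pose(*a,flip=bool(fl)); j=ik(p,q); print(fl,nm,None if j is None else np.round(j,2))
E
```

```text
red pin [440.8 -63.3] L 84.9 yaw -4.7 rect [53.3 98. ] ndark 22
yellow pin [437.2 199.8] L 85.4 yaw -3.7 rect [55.3 99. ] ndark 23
blue pin [436.1  66.7] L 44.5 yaw 5.6 rect [15.  50.6] ndark 22
0 red [ 0.13  0.68 -0.16  2.38  0.87  0.13  0.66]
0 yel [-0.51  0.69 -0.05  2.3   0.21  0.15  0.74]
0 pre [ 0.06  0.73 -0.21  2.05  0.37  0.4  -0.45]
0 bin [ 0.44  0.52 -0.36  1.88  0.25  0.78 -0.05]
0 bint [ 0.64  0.59 -0.49  1.82  0.03  0.85  0.2 ]
0 r2 [ 0.2   0.59 -0.56  1.73  0.11  0.85 -0.3 ]
0 r2d [ 0.16  0.69 -0.51  1.81  0.15  0.68 -0.31]
0 r0 [ 0.34  0.69 -0.51  1.79  0.15  0.72 -0.13]
1 red [-0.07  0.69  0.14  2.39 -0.97  0.11 -0.63]
1 yel [-0.63  0.7   0.11  2.31 -0.5   0.16 -1.69]
1 pre [-0.36  0.77  0.42  2.08 -0.73  0.44 -2.51]
1 bin [-0.15  0.55  0.52  1.92 -0.38  0.77 -2.56]
1 bint [ 0.06  0.57  0.4   1.86 -0.56  0.93 -2.35]
1 r2 [-0.78  0.79  1.11  1.79 -0.98  1.24 -2.39]
1 r2d [-0.6   0.76  0.74  1.86 -0.93  0.93 -2.43]
1 r0 [-0.2   0.67  0.34  1.83 -0.62  0.8  -2.55]
```

```bash
sed -i 's/np.ones((3,3))/np.ones((7,7))/; /if 0 else None/d' rob.py
cat > pick.py <<'E'
import sys; from rob import *
c=sys.argv[1]
img=snapshot("top"); pin,yaw=find(img,c)
command_gripper(60,20)
goto(*pose([*pin,280],yaw)); goto(*pose([*pin,110],yaw)); fz("free")
servo_line(pose([*pin,25],yaw)[0],max_speed=80)
command_gripper(10,60); fz("gripped")
servo_line(pose([*pin,41],yaw)[0],max_speed=40); fz("lifted 16"); dwell(.5); fz("later")
print(state()['tool_pos'],pin,yaw)
cv2.imwrite(f"pics/{c}_side.png",cv2.resize(snapshot("side")[150:270,200:400],None,fx=4,fy=4,interpolation=cv2.INTER_CUBIC))
E
python3 pick.py red
python3 - <<'E'
from rob import *
find(cv2.imread("pics/top0.png"),"blue")
E
```

```text
red pin [440.8 -63.3] L 84.9 yaw -4.7 rect [53.3 98. ] ndark 22
free F [-0.24  0.4   0.5 ] sd 0.42 M [ 0.01 -0.15 -0.03] ff 0.0 op 59.9 t 4.1
gripped F [-0.33 -0.58  2.13] sd 0.36 M [-0.21 -0.08 -0.02] ff 60.0 op 20.8 t 6.3
lifted 16 F [ 0.12  0.2  -2.23] sd 0.48 M [0.13 0.05 0.05] ff 6.0 op 22.6 t 7.1
later F [-1.4   0.85 -1.29] sd 0.21 M [0.27 0.13 0.16] ff 60.0 op 20.8 t 7.9
[439.51984536 -63.10917475  22.02237469] [439.47278263 -63.14474256] -0.08183545458263256
blue pin [436.1  66.7] L 85.1 yaw 8.2 rect [96.1 51.6] ndark 22
```

View pics/red_side.png

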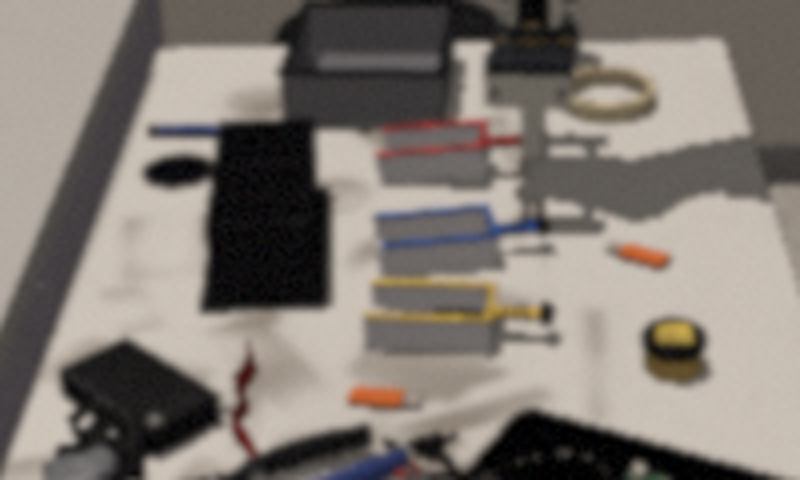

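Run:
```python
from rob import *
pin=np.array([439.47,-63.14]);yaw=-.0818
command_gripper(10,8)
servo_line(pose([*pin,24],yaw)[0],max_speed=40)
command_gripper(40,8); dwell(.3); command_gripper(10,60); fz("gripped")
servo_line(pose([*pin,45],yaw)[0],max_speed=40); fz("lifted 20",10); dwell(.5); fz("later",10)
cv2.imwrite("pics/red_side2.png",cv2.resize(snapshot("side")[160:220,270:370],None,fx=6,fy=6,interpolation=cv2.INTER_CUBIC))
```

```text
gripped F [-0.04  0.45 -0.08] sd 0.3 M [ 0.17 -0.09 -0.02] ff 60.0 op 21.0 t 10.3
lifted 20 F [-0.24 -0.19 -2.85] sd 0.43 M [ 0.05  0.13 -0.01] ff 60.0 op 20.5 t 11.5
later F [-0.47  0.36 -2.67] sd 0.49 M [0.18 0.16 0.01] ff 60.0 op 20.6 t 12.5
```

View pics/red_side2.png

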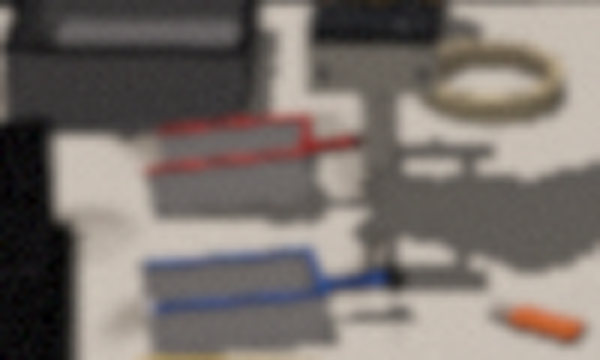

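Run:
```python
from rob import *
pin=np.array([439.47,-63.14,45]);yaw=-.0818
for t in (0,4,8,12):
    R=Ro.from_euler('z',yaw)*Ro.from_euler('y',np.radians(t))
    print(t,[proj("side",pin+R.apply(v)).round(1) for v in ([135,25,9],[40,25,9],[135,-25,9],[40,-25,9])])
print("meas near mouth 295,188.3 near back 321.7,185.8; far mouth 297,181.7 back 321,180")
```

```text
0 [array([293.5, 181.2]), array([321. , 181.8]), array([295.3, 175. ]), array([322. , 175.5])]
4 [array([293.5, 183.6]), array([320.8, 182.5]), array([295.3, 177.4]), array([321.9, 176.3])]
8 [array([293.7, 186.1]), array([320.8, 183.3]), array([295.5, 179.8]), array([321.8, 177. ])]
12 [array([294.1, 188.5]), array([320.7, 184. ]), array([295.9, 182.2]), array([321.8, 177.7])]
meas near mouth 295,188.3 near back 321.7,185.8; far mouth 297,181.7 back 321,180
```

```bash
cat >> rob.py <<'E'
def slope(c,pin,yaw,n="side"):
    """tilt of the held scoop from the slope of its near rim in the side picture"""
    def P(t):
        R=Ro.from_euler('z',yaw)*Ro.from_euler('y',np.radians(t)); return [proj(n,np.array(pin)+R.apply(v)) for v in ([130,25,9],[48,25,9])]
    m=cmask(snapshot(n),c); a,b=P(0); xs=np.arange(int(min(a[0],b[0]))+1,int(max(a[0],b[0])))
    lo=[]
    for x in xs:
        r=np.nonzero(m[int(a[1])-10:int(a[1])+30,x])[0]
        if len(r): lo.append((x,r.max()))
    lo=np.array(lo); k=np.polyfit(lo[:,0],lo[:,1],1)[0]
    f=[(lambda q:(q[0][1]-q[1][1])/(q[0][0]-q[1][0]))(P(t)) for t in range(-10,41)]
    t=np.interp(-k,-np.array(f),np.arange(-10,41)) if f[0]>f[-1] else np.interp(k,f,np.arange(-10,41))
    print("tilt",round(float(t),1),"t",round(state()['t'],1)); return t
E
python3 - <<'E'
from rob import *
pin=np.array([439.47,-63.14]);yaw=-.0818
slope("red",[*pin,45],yaw)
for z in (51,57):
    servo_line(pose([*pin,z],yaw)[0],max_speed=30); slope("red",[*pin,z],yaw);dwell(.5); slope("red",[*pin,z],yaw); fz("",20)
E
```

```text
tilt 0.5 t 12.6
tilt 14.1 t 13.0
tilt 3.7 t 13.5
 F [-0.05 -0.31 -3.25] sd 0.46 M [ 0.06 -0.    0.02] ff 60.0 op 20.8 t 14.5
tilt 20.1 t 14.9
tilt 20.7 t 15.5
 F [-0.22  0.06 -2.95] sd 0.44 M [0.17 0.15 0.03] ff 60.0 op 21.0 t 16.5
```

Run:
```python
from rob import *
a=snapshot("side")[160:220,270:370]; b=snapshot("top")[170:250,320:420]
cv2.imwrite("pics/m.png",np.hstack([cv2.resize(a,(600,360),interpolation=cv2.INTER_CUBIC)[:,100:450],cv2.resize(b,(450,360),interpolation=cv2.INTER_CUBIC)]))
```

```text
(no output)
```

View pics/m.png

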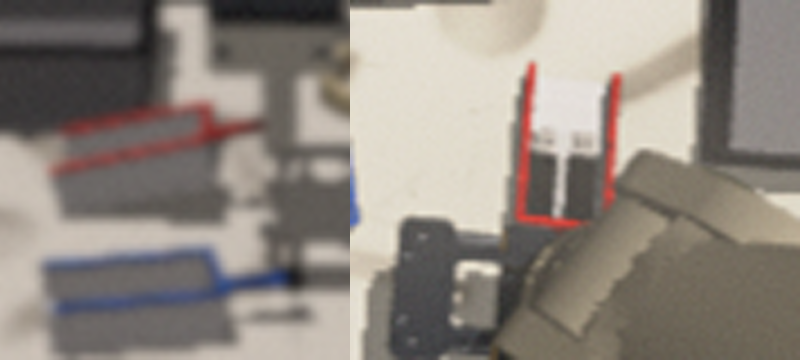

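```bash
cat > hpick.py <<'E'
import sys; from rob import *
c=sys.argv[1]; A=27.
def H(pin,yaw,z): return pose([pin[0]+A*np.cos(yaw),pin[1]+A*np.sin(yaw),z],yaw)
if len(sys.argv)>2:
    pin=np.array([439.47,-63.14]);yaw=-.0818
    command_gripper(10,8); servo_line(pose([*pin,24],yaw)[0],max_speed=40)
    command_gripper(40,20); servo_line(pose([*pin,80],yaw)[0])
    # arm hides the pin: lift away to the back, look again
    goto(*pose([540,-260,250],yaw))
pin,yaw=find(snapshot("top"),c)
command_gripper(40,20)
goto(*H(pin,yaw,150)); fz("free",20)
servo_line(H(pin,yaw,23)[0],max_speed=80)
command_gripper(5,60); fz("gripped")
servo_line(H(pin,yaw,38)[0],max_speed=40); fz("lifted",20)
a=snapshot("side")[160:220,270:370]
servo_line(H(pin,yaw,55)[0],max_speed=40); dwell(.5); fz("lifted",20)
b=snapshot("side")[160:220,270:370]
cv2.imwrite(f"pics/{c}_h.png",np.vstack([cv2.resize(i,(500,300),interpolation=cv2.INTER_CUBIC) for i in (a,b)]))
print(list(pin),yaw)
E
python3 hpick.py red 1
```

```text
red pin [438.7 -61.5] L 85.8 yaw -6.6 rect [53.5 97.7] ndark 18
free F [-0.05  0.09  0.12] sd 0.53 M [ 0.08 -0.14  0.05] ff 0.0 op 40.1 t 22.1
gripped F [-0.52 -0.69  2.86] sd 0.39 M [-0.24  0.01 -0.01] ff 60.0 op 11.1 t 24.7
lifted F [ 0.14  0.08 -3.63] sd 0.53 M [0.08 0.03 0.05] ff 60.0 op 10.8 t 26.2
lifted F [-0.01 -0.11 -3.69] sd 0.45 M [ 0.06  0.01 -0.06] ff 60.0 op 11.2 t 28.3
[np.float64(437.9027300095309), np.float64(-61.362875740311054)] -0.11531813899974885
```

View pics/red_h.png

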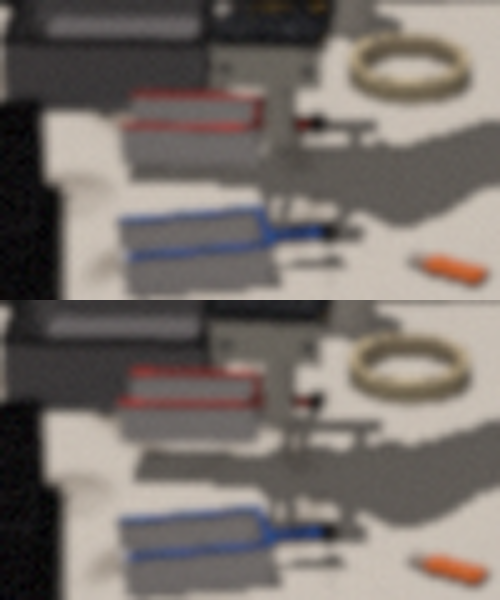

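```bash
cat > carry.py <<'E'
from rob import *
p=state()['tool_pos']; H=np.radians(-91.5)
servo_line([p[0],p[1],200],max_speed=150)
goto(*pose([588,-60,215],H)); servo_line(pose([588,-190,215],H)[0],max_speed=120); fz("over bin",20)
ims=[]
for n in (25,14,10,7,5):
    command_gripper(5,n); dwell(.5); f=fz(f"grip {n}",10)
    ims.append(snapshot("side")[110:200,260:340])
cv2.imwrite("pics/tip.png",np.hstack([cv2.resize(i,(160,180)) for i in ims]))
E
python3 carry.py
```

```text
over bin F [ 0.18  0.08 -3.64] sd 0.56 M [ 0.13 -0.12 -0.03] ff 60.0 op 10.8 t 33.0
grip 25 F [-0.09 -0.17 -3.71] sd 0.23 M [ 0.13 -0.08  0.06] ff 25.0 op 11.8 t 34.2
grip 14 F [-0.09 -0.06 -3.66] sd 0.51 M [ 0.1  -0.08 -0.06] ff 16.5 op 12.0 t 35.5
grip 10 F [-0.05 -0.42 -3.62] sd 0.44 M [ 0.08 -0.06 -0.02] ff 12.6 op 11.8 t 36.7
grip 7 F [-0.03  0.03 -3.52] sd 0.33 M [ 0.1  -0.08  0.04] ff 9.7 op 12.0 t 38.0
grip 5 F [ 0.08 -0.18 -2.91] sd 0.8 M [ 0.08 -0.08 -0.01] ff 9.6 op 11.9 t 39.3
```

View pics/tip.png

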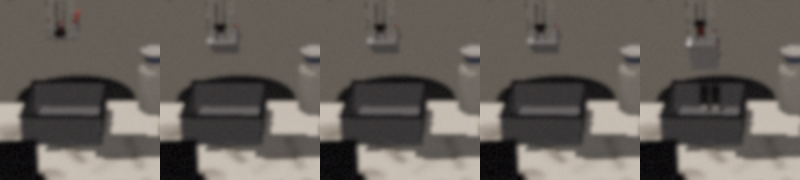

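Run:
```python
from rob import *
dwell(.5); fz("w",40)
a=snapshot("side")[90:190,250:350]; b=snapshot("top")[140:220,380:480]
cv2.imwrite("pics/t2.png",np.hstack([cv2.resize(a,(400,400),interpolation=cv2.INTER_CUBIC),cv2.resize(b,(400,320),interpolation=cv2.INTER_CUBIC).copy() if 0 else cv2.resize(b,(400,400),interpolation=cv2.INTER_CUBIC)]))
```

```text
w F [ 0.    0.19 -2.94] sd 0.44 M [ 0.07 -0.04  0.01] ff 9.6 op 12.2 t 41.8
```

View pics/t2.png

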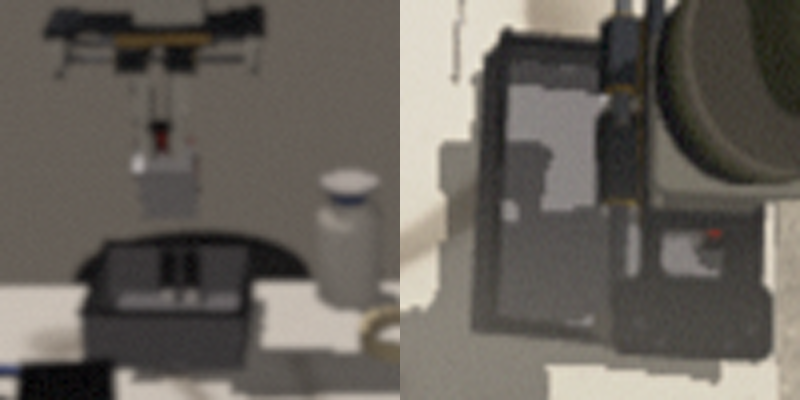

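Run:
```python
from rob import *
g=np.array([588,-190,215]);yaw=np.radians(-91.5)
print(state()['tool_pos'], "pin meas side px row",90+125/4,"back top edge",90+152/4,"mouth edge",90+215/4)
for t in (40,50,60,70,75,80,85,90):
    R=Ro.from_euler('z',yaw)*Ro.from_euler('y',np.radians(t))
    print(t,[proj("side",g+R.apply(v)).round(1)[1] for v in ([-27,0,0],[13,0,9],[13,0,-21],[108,0,-21])])
```

```text
[ 588.03545224 -189.99680653  196.01637039] pin meas side px row 121.25 back top edge 128.0 mouth edge 143.75
40 [np.float64(120.3), np.float64(122.0), np.float64(130.0), np.float64(138.8)]
50 [np.float64(119.0), np.float64(122.8), np.float64(130.1), np.float64(143.0)]
60 [np.float64(118.0), np.float64(123.6), np.float64(130.0), np.float64(146.7)]
70 [np.float64(117.0), np.float64(124.4), np.float64(129.8), np.float64(149.8)]
75 [np.float64(116.6), np.float64(124.7), np.float64(129.5), np.float64(151.0)]
80 [np.float64(116.3), np.float64(125.1), np.float64(129.3), np.float64(152.1)]
85 [np.float64(116.0), np.float64(125.4), np.float64(128.9), np.float64(152.9)]
90 [np.float64(115.7), np.float64(125.7), np.float64(128.6), np.float64(153.6)]
```

```bash
cat > hang.py <<'E'
from rob import *
from scipy.optimize import brentq
def hang(c,g,yaw,save=None):
    """tilt from the rows of floor's back edge and mouth edge (grey floor against background), side view"""
    im=snapshot("side")
    if save: cv2.imwrite(save,cv2.resize(im[90:190,250:350],(500,500),interpolation=cv2.INTER_CUBIC))
E
python3 - <<'E'
from hang import *
command_gripper(5,3); dwell(.6); fz("3N",20)
hang("red",0,0,"pics/h3.png")
E
```

```text
3N F [-0.01  0.19 -2.8 ] sd 0.52 M [ 0.05 -0.09 -0.04] ff 7.2 op 11.8 t 43.7
```

View pics/h3.png

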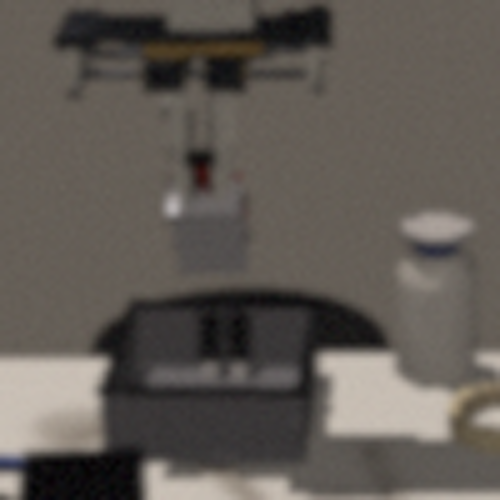

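```bash
cat >> rob.py <<'E'
HY=np.radians(-90)+RY; HV=np.array([np.cos(HY),np.sin(HY)])
def rackpin(k): # grip point xy for a plumb scoop in pocket k (0,1,2)
    return RACK+(k-1)*60*np.array([-np.sin(RY),np.cos(RY)])+6*HV
E
python3 - <<'E'
from rob import *
for k in (2,1,0):
    for t in (35,43):
        for z in (240,114):
            j=ik(*pose([*rackpin(k),z],HY,np.radians(t))); print(k,t,z,rackpin(k).round(1),None if j is None else np.round(j,2))
print(state()['joint_pos'])
E
```

```text
2 35 240 [657.2 112.9] [ 0.47  0.69 -0.73  1.75 -0.23  0.81  0.09]
2 35 114 [657.2 112.9] [ 0.46  0.86 -0.73  1.82 -0.14  0.6   0.11]
2 43 240 [657.2 112.9] [ 0.55  0.75 -0.78  1.75 -0.34  0.81  0.21]
2 43 114 [657.2 112.9] [ 0.54  0.93 -0.79  1.81 -0.25  0.62  0.25]
1 35 240 [660.3  53. ] [ 0.55  0.7  -0.72  1.72 -0.22  0.87  0.16]
1 35 114 [660.3  53. ] [ 0.54  0.87 -0.71  1.79 -0.14  0.67  0.18]
1 43 240 [660.3  53. ] [ 0.62  0.76 -0.76  1.72 -0.33  0.89  0.27]
1 43 114 [660.3  53. ] [ 0.61  0.93 -0.76  1.78 -0.24  0.71  0.31]
0 35 240 [663.5  -6.9] [ 0.62  0.72 -0.7   1.68 -0.21  0.94  0.22]
0 35 114 [663.5  -6.9] [ 0.61  0.88 -0.69  1.75 -0.13  0.75  0.25]
0 43 240 [663.5  -6.9] [ 0.68  0.77 -0.74  1.67 -0.31  0.97  0.31]
0 43 114 [663.5  -6.9] [ 0.67  0.94 -0.73  1.73 -0.23  0.8   0.36]
[ 0.48934275  0.52212436 -0.39516066  1.85843936  0.26742485  0.81313618
 -0.0698988 ]
```

```bash
cat > torack.py <<'E'
import sys; from rob import *
k=int(sys.argv[1]); T=np.radians(float(sys.argv[2]))
command_gripper(5,60)
p=state()['tool_pos']; servo_line([p[0],p[1],p[2]+40],max_speed=120)
goto(*pose([*rackpin(0)+45*HV,255],HY,T)); goto(*pose([*rackpin(k),250],HY,T)); dwell(.3); fz("over rack",20)
a=snapshot("side")[120:240,230:350]; b=snapshot("top")[110:210,260:380]
cv2.imwrite(f"pics/rk{k}.png",np.hstack([cv2.resize(a,(400,400),interpolation=cv2.INTER_CUBIC),cv2.resize(b,(400,333),interpolation=cv2.INTER_CUBIC)[:333] if 0 else cv2.resize(b,(400,400))]))
g=np.array([*rackpin(k),250])
for t in (75,80,85,90,95,100):
    R=Ro.from_euler('z',HY)*Ro.from_euler('y',np.radians(t))
    print(t,[((proj("side",g+R.apply(v))-[230,120])*400/120).round(0) for v in ([13,0,9],[13,0,-21],[108,26,-21],[108,-26,-21])])
E
python3 torack.py 2 43
```

```text
over rack F [ 0.03  0.05 -2.98] sd 0.45 M [-1.18 -0.11 -0.02] ff 65.4 op 11.4 t 47.1
75 [array([104.,  92.]), array([103., 113.]), array([ 83., 196.]), array([140., 194.])]
80 [array([104.,  93.]), array([103., 112.]), array([ 83., 201.]), array([140., 198.])]
85 [array([104.,  95.]), array([102., 110.]), array([ 82., 205.]), array([139., 202.])]
90 [array([104.,  96.]), array([102., 109.]), array([ 81., 208.]), array([139., 206.])]
95 [array([104.,  97.]), array([102., 108.]), array([ 80., 210.]), array([138., 208.])]
100 [array([104.,  99.]), array([102., 106.]), array([ 79., 212.]), array([138., 209.])]
```

View pics/rk2.png

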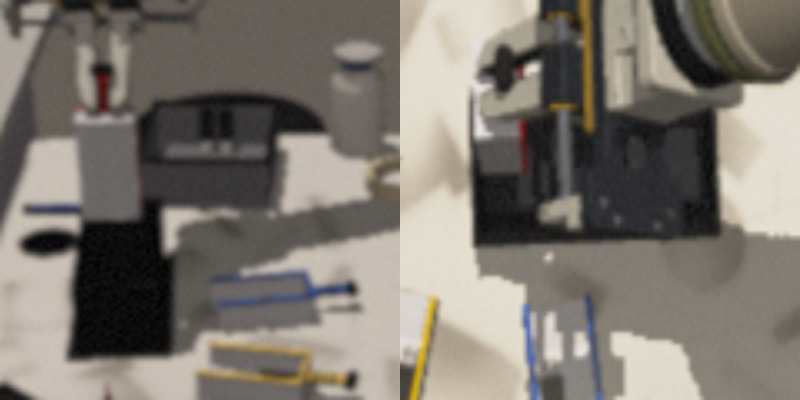

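Run:
```python
from rob import *
print(pt("top",290,126.2,280),rackpin(2), proj("top",[*rackpin(2),280]))
# rack rim corners in fresh look, grip-free estimates via dark mask in top0
img=cv2.imread("pics/top0.png"); m=(img.max(2)<70).astype(np.uint8); m[:, :275]=0;m[:,362:]=0;m[:120]=0;m[180:]=0
m=cv2.morphologyEx(m,cv2.MORPH_CLOSE,np.ones((5,5)))
c=max(cv2.findContours(m,0,2)[0],key=cv2.contourArea); b=cv2.boxPoints(cv2.minAreaRect(c));print(b.round(1),[pt("top",*q,74).round(0) for q in b])
for z,dx in ((74,-40.5),(74,40.5),(0,-40.5)):
  for s in (-92,92):
    v=RACK+np.array([dx*np.cos(RY)-s*np.sin(RY),dx*np.sin(RY)+s*np.cos(RY)]); print(z,dx,s,proj("top",[*v,z]).round(1))
```

```text
[655.74180615 114.61734972] [657.17385836 112.92599488] [290.88812912 125.49549336]
[[280.7 132.2]
 [353.9 129.7]
 [355.2 168.8]
 [282.  171.3]] [array([695., 153.]), array([705., -30.]), array([607., -34.]), array([597., 147.])]
74 -40.5 -92 [355.6 161.8]
74 -40.5 92 [281.5 164.1]
74 40.5 -92 [354.3 129.7]
74 40.5 92 [280.7 131.9]
0 -40.5 -92 [352.7 166.5]
0 -40.5 92 [284.  168.6]
```

```bash
cat > insert.py <<'E'
import sys; from rob import *
k=int(sys.argv[1]); T=np.radians(float(sys.argv[2]))
g=rackpin(k); f0=fz("above",10)
for z in (190,165,140,122,117,114):
    servo_line(pose([*g,z],HY,T)[0],max_speed=70); f=fz(f"z{z}",6)
    if np.linalg.norm(f-f0)>6: print("CONTACT"); break
else: f=f0
if np.linalg.norm(f-f0)<6 or z<=117:
    command_gripper(40,20); p,q=pose([*g,z],HY,T); b=quat(HY,T)[1].apply([0,0,-1])
    servo_line(p+b*130,max_speed=150); goto(*pose([588,-200,260],HY,0))
    a=snapshot("top")[110:210,260:380]; s=snapshot("side")[150:250,220:340]
    cv2.imwrite(f"pics/in{k}.png",np.hstack([cv2.resize(i,(400,333),interpolation=cv2.INTER_CUBIC) for i in (a,s)]))
E
python3 insert.py 2 43
```

```text
above F [-0.19 -0.17 -2.93] sd 0.51 M [-1.18 -0.16 -0.02] ff 65.4 op 11.2 t 47.8
z190 F [-0.11 -0.34 -2.82] sd 0.33 M [-1.15 -0.1   0.02] ff 65.4 op 10.9 t 49.1
z165 F [ 0.26  0.2  -3.23] sd 0.27 M [-1.14 -0.15  0.02] ff 65.4 op 11.1 t 49.9
z140 F [ 0.15 -0.44 -2.52] sd 0.49 M [-1.18 -0.14  0.01] ff 65.4 op 11.2 t 50.7
z122 F [ 0.14  0.16 -2.62] sd 0.3 M [-1.19 -0.17  0.02] ff 65.4 op 11.0 t 51.4
z117 F [-0.87 -1.82 10.29] sd 0.47 M [0.29 0.1  0.12] ff 63.5 op 11.0 t 51.9
CONTACT
```

View pics/in2.png

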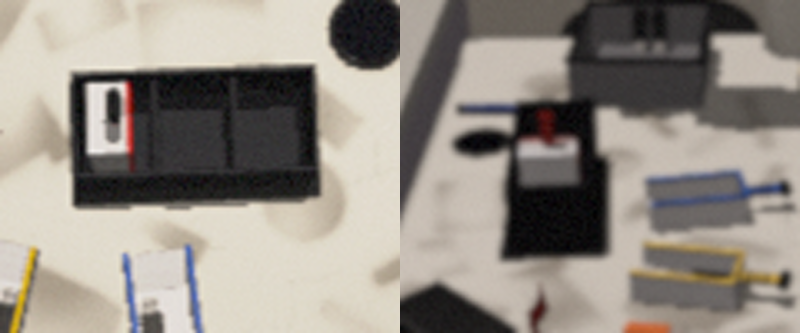

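```bash
cat > cycle.py <<'E'
import sys; from rob import *
c=sys.argv[1]; k=int(sys.argv[2]); A=27.; H=np.radians(-91.5)
pin,yaw=find(snapshot("top"),c)
def h(z): return pose([pin[0]+A*np.cos(yaw),pin[1]+A*np.sin(yaw),z],yaw)
goto(*h(150)); fz("free",10)
servo_line(h(23)[0],max_speed=80); command_gripper(5,60)
s=state(); print("op",s['opening'])
if not 9<s['opening']<14: sys.exit("bad grip")
servo_line(h(40)[0],max_speed=40); fz("lifted",20)
servo_line(h(219)[0],max_speed=130)
goto(*pose([588,-60,225],H)); servo_line(pose([588,-190,215],H)[0],max_speed=120)
command_gripper(5,10); command_gripper(5,5); dwell(.6); fz("5N",20); command_gripper(5,3); dwell(.8); fz("3N",40)
E
python3 cycle.py blue 1
```

```text
blue pin [436.1  65.6] L 84.6 yaw 8.9 rect [97.5 51.6] ndark 18
free F [ 0.21 -0.01 -0.18] sd 0.49 M [ 0.04 -0.07  0.02] ff 0.0 op 40.1 t 56.4
op 11.079986824598363
lifted F [ 0.03  0.18 -3.22] sd 0.38 M [ 0.1  -0.04 -0.01] ff 60.0 op 11.3 t 60.3
5N F [ 0.   -0.03 -2.85] sd 0.43 M [ 0.05 -0.09  0.  ] ff 8.3 op 12.1 t 66.2
3N F [-0.07 -0.07 -3.06] sd 0.51 M [ 0.05 -0.11 -0.03] ff 6.0 op 12.1 t 69.2
```

```bash
python3 - <<'E'
from rob import *
fz("3N",100)
E
python3 torack.py 1 43
```

```text
3N F [ 0.07  0.06 -2.9 ] sd 0.43 M [ 0.06 -0.06  0.  ] ff 6.0 op 12.1 t 74.2
over rack F [ 0.21 -0.04 -3.05] sd 0.61 M [-1.2  -0.12 -0.01] ff 65.0 op 11.1 t 77.4
75 [array([108.,  68.]), array([107.,  87.]), array([ 88., 169.]), array([142., 167.])]
80 [array([108.,  69.]), array([106.,  86.]), array([ 87., 173.]), array([142., 171.])]
85 [array([108.,  70.]), array([106.,  85.]), array([ 86., 177.]), array([141., 175.])]
90 [array([108.,  72.]), array([106.,  84.]), array([ 85., 180.]), array([141., 178.])]
95 [array([108.,  73.]), array([106.,  82.]), array([ 85., 182.]), array([141., 180.])]
100 [array([108.,  74.]), array([105.,  81.]), array([ 84., 183.]), array([140., 181.])]
```

View pics/rk1.png

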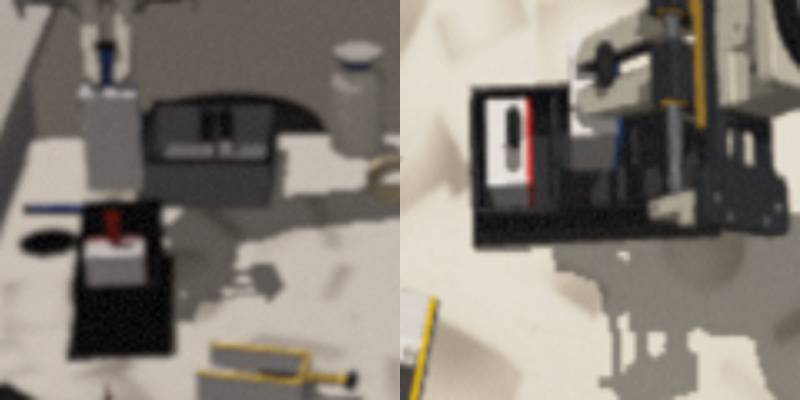

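```bash
sed -i 's/122,117,114/124,120,118,116/; s/z<=117/z<=120/' insert.py; python3 insert.py 1 43 && python3 cycle.py yellow 0 && python3 -c "
from rob import *
fz('3N',60)"
```

```text
above F [-0.08  0.08 -2.84] sd 0.35 M [-1.16 -0.11  0.03] ff 65.0 op 11.6 t 78.0
z190 F [-0.06 -0.38 -3.02] sd 0.66 M [-1.16 -0.16  0.04] ff 65.0 op 11.5 t 79.3
z165 F [ 0.19  0.09 -2.97] sd 0.32 M [-1.1  -0.22 -0.02] ff 65.0 op 11.6 t 80.1
z140 F [-0.    0.1  -2.97] sd 0.32 M [-1.16 -0.19  0.  ] ff 65.0 op 11.4 t 80.9
z124 F [ 0.24  0.13 -2.74] sd 0.44 M [-1.18 -0.17 -0.02] ff 65.0 op 11.3 t 81.6
z120 F [ 0.1   0.02 -3.02] sd 0.46 M [-1.13 -0.12  0.04] ff 65.0 op 11.3 t 82.1
z118 F [-0.6  -2.04  5.18] sd 0.48 M [-0.36  0.09  0.13] ff 64.2 op 11.2 t 82.7
CONTACT
yellow pin [442.2 232.3] L 85.6 yaw -11.1 rect [55.  98.2] ndark 21
free F [ 0.03  0.06 -0.05] sd 0.18 M [ 0.08 -0.12  0.01] ff 0.0 op 40.0 t 87.5
op 10.810850949811286
lifted F [ 0.12 -0.11 -3.13] sd 0.61 M [0.07 0.06 0.01] ff 60.0 op 11.1 t 91.4
5N F [ 0.03 -0.   -2.81] sd 0.39 M [ 0.08 -0.02 -0.  ] ff 7.1 op 11.9 t 97.4
3N F [ 0.05 -0.1  -2.88] sd 0.53 M [ 0.08 -0.08  0.01] ff 5.1 op 12.5 t 100.4
3N F [-0.06  0.11 -2.92] sd 0.45 M [ 0.09 -0.05  0.01] ff 5.1 op 11.9 t 103.4
```

```bash
python3 torack.py 0 43 | head -1
python3 - <<'E'
from rob import *
im=cv2.imread("pics/rk0.png")
g=cv2.cvtColor(im,cv2.COLOR_BGR2GRAY)
print(g[60:230:4,100:128].mean(1).round(0))
gp=np.array([*rackpin(0),250])
for t in (70,80,90,100):
    R=Ro.from_euler('z',HY)*Ro.from_euler('y',np.radians(t)); print(t,[((proj("side",gp+R.apply(v))-[230,120])*400/120).round(0) for v in ([13,0,-21],[108,0,-21])])
E
```

```text
over rack F [-0.13 -0.09 -3.09] sd 0.36 M [-1.09 -0.16 -0.05] ff 62.5 op 11.7 t 106.4
[ 80.  93. 123. 124. 104.  98.  99.  99.  99.  99. 100.  99.  99.  99.
 100.  99. 100. 100. 100.  99. 100. 100.  99.  99. 104. 133. 171. 164.
 110.  67.  74.  95.  99.  97.  95.  69.  32.  42.  74. 101. 112. 101.
  79.]
70 [array([110.,  64.]), array([118., 137.])]
80 [array([110.,  63.]), array([117., 146.])]
90 [array([109.,  60.]), array([116., 152.])]
100 [array([109.,  57.]), array([115., 155.])]
```

```bash
python3 - <<'E'
from rob import *
servo_line(*pose([*rackpin(0),245],HY,np.radians(51)))
E
python3 insert.py 0 51
```

```text
above F [ 0.09  0.1  -2.62] sd 0.41 M [-1.27 -0.17  0.03] ff 62.3 op 11.2 t 107.3
z190 F [ 0.61  0.08 -2.8 ] sd 0.57 M [-1.33 -0.15  0.  ] ff 62.3 op 11.5 t 108.5
z165 F [ 0.   -0.29 -2.88] sd 0.71 M [-1.49 -0.13  0.01] ff 61.7 op 11.5 t 109.3
z140 F [-0.34 -0.62 -3.37] sd 0.38 M [-1.54 -0.15 -0.01] ff 61.6 op 11.2 t 110.1
z124 F [-0.19 -0.48 -3.37] sd 0.24 M [-1.47 -0.11  0.03] ff 61.6 op 11.5 t 110.8
z120 F [ 0.03 -0.78 -3.45] sd 0.37 M [-1.45 -0.11  0.  ] ff 61.6 op 11.1 t 111.3
z118 F [-0.04 -1.83  5.08] sd 0.85 M [-0.24 -0.01  0.14] ff 61.3 op 11.3 t 111.9
CONTACT
```

View pics/in0.png

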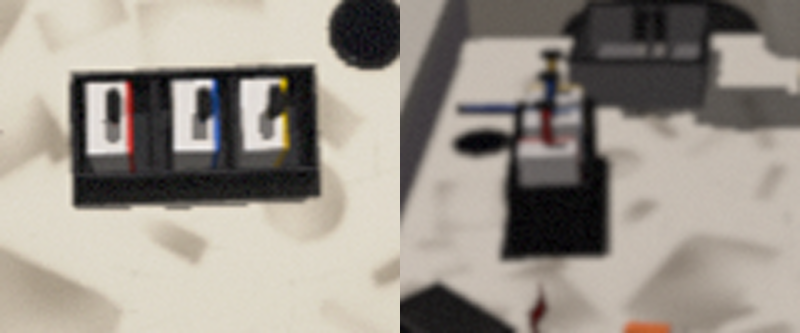

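Run:
```python
from rob import *
goto(*pose([480,-500,320],HY)); move_joints([1.111,.599,-.003,1.599,.002,.943,-.08]); im=snapshot("top"); cv2.imwrite("pics/fin.png",im)
a=cv2.imread("pics/top0.png")
d=((im.max(2)<75)&(a.max(2)>90)).astype(np.uint8)
n,l,s,ce=cv2.connectedComponentsWithStats(d)
for i in range(1,n):
    if s[i,4]>8 and 100<ce[i][1]<310 and ce[i][0]<475: print(s[i],ce[i].round(0),pt("top",*ce[i],10).round(0))
h=cv2.cvtColor(im,cv2.COLOR_BGR2HSV);h0=cv2.cvtColor(a,cv2.COLOR_BGR2HSV)
for q in(h0,h):
    n,l,s,ce=cv2.connectedComponentsWithStats(cv2.inRange(q,(5,150,150),(18,255,255))); print([(s[i,4],ce[i].round(1)) for i in range(1,n) if s[i,4]>20])
print(im[155:212:3,402:470:3].max(2)); print(state()['t'])
```

```text
[451 174  10  16 108] [456. 182.] [ 587. -308.]
[(np.int32(92), array([232.1, 186.9])), (np.int32(89), array([304.4, 267.2]))]
[(np.int32(93), array([232.1, 186.8])), (np.int32(89), array([304.4, 267.2]))]
[[ 44  37  64  63  64  67  65  66  62  65  65  64  64  62  57  53  48  47
   43  47  47  43  49]
 [ 42  39 124 122 122 113 117 112  94  69  67  69  62  59  67  62  61  63
   62  65  61  41  46]
 [ 48  39 126 122 121 121 122 122 122 119 120 121 119 120 121 119 120 120
  118 110  63  47  43]
 [ 46  45 127 122 123 121 122 120 124 120 121 119 121 123 121 122 119 119
  118 117  57  45  42]
 [ 44  45 124 123 123 124 125 122 124 121 123 123 120 119 123 120 120 118
  119 119  58  48  43]
 [ 48  52 128 123 125 122 123 120 122 122 120 119 122 122 121 119 119 115
  121 119  54  44  51]
 [ 50  60 124 124 124 125 123 125 121 123 125 120 118 120 120 121 121 122
  116 119  54  47  51]
 [ 53  62 128 129 123 126 121 123 123 123 122 124 122 121 122 118 111  72
   42  42  45  48  49]
 [ 56  74 123 125 123 126 121 121 124 122 126 121 123 119 121 122  91  63
   46  50  53  55  50]
 [ 66  87 125 124 128
[... 258 characters left out ...]
67  66  60]
 [ 71 111 129 127 129 127 128 130 127 127 127 125 125 126 126 124 120  83
   79  84  73  73  68]
 [ 80 118 132 130 128 130 128 131 128 127 128 126 126 126 123 126 127 119
  119 107  75  78  74]
 [ 77 124 132 131 131 131 128 131 129 129 130 127 128 126 124 125 130 125
  125 108  79  76  76]
 [ 82 125 134 131 133 130 129 129 132 130 129 130 128 128 127 128 126 124
  129  97  77  77  77]
 [ 84 103 115 117 130 132 131 131 134 130 131 128 130 128 126 126 129 125
  127  90  77  78  75]
 [ 95  92  92  87  86  83  85  85  82  85  86  91  97  98  98 109 112 126
  126  89  80  81  74]
 [127 129 125 129 127 127 127 123 121 118 118 109  99  91  86  79  79  80
   78  78  75  79  77]]
116.6667
```

Run:
```python
from rob import *
np.set_printoptions(linewidth=250)
im=cv2.imread("pics/fin.png"); print("top",im[168:196,444:476].max(2))
s=snapshot("side"); cv2.imwrite("pics/finside.png",s); s0=cv2.imread("pics/side0.png")
print("side now"); print(s[144:172,282:318].max(2))
print("diff"); d=im.astype(int).max(2)-cv2.imread("pics/top0.png").max(2); ys,xs=np.nonzero((abs(d)>40)); k=(xs>470)&(ys>80)&(ys<300); print(k.sum(), (xs[k].min(),xs[k].max(),ys[k].min(),ys[k].max()) if k.any() else 0)
for z in (5,30,55): print(z,[proj("top",[x,y,z]).round(1) for x,y in ((588,-324),(588,-300))],[proj("side",[588,y,z]).round(1) for y in (-324,-300,-270)])
```

```text
top [[117 121 118 119 117 120 119 118 120 117 119 119 120 116 118 119  97  70  56  52  45  49  49  56  49  41  49  76 161 183 161 161]
 [119 122 120 117 119 120 116 120 121 117 120 115 119 118 118 118  98  66  53  49  52  48  51  49  50  47  47  79 165 184 165 158]
 [121 120 119 119 119 117 119 118 118 115 121 120 121 118 117 119  97  66  54  51  46  44  47  54  51  44  37  78 162 189 165 158]
 [118 118 121 121 119 120 121 120 116 121 119 120 117 119 122 120  99  69  61  52  52  52  50  51  47  40  40  77 163 187 163 161]
 [121 119 120 121 120 118 119 120 116 119 118 120 119 121 120 117  99  71  58  50  51  52  49  51  56  48  45  81 164 183 165 166]
 [120 119 118 121 119 120 121 120 119 122 122 120 116 119 121 119 100  67  54  50  47  47  50  48  51  47  50  82 164 185 164 157]
 [119 121 122 119 120 119 120 122 120 112 103  95  88  87  83  80  63  46  42  43  46  42  43  48  44  49  49  93 172 189 166 161]
 [121 121 117 123 122 120 120 121 110  88  65  58  50  53  48  49  47  42  41  44  49  49  42  51  47  42  55 106 174 185 166 159]
 [122 119 120 118 121 116 111 101  93  72  44  4
[... 2439 characters left out ...]
]
 [128 125 128 123 126 126 125 126 125 127 125 125 124 123 124 104  84  76  79  75  75  78  80  76  73  71 105 171 201 179 159 158]]
side now
[[ 99  96  95 ...  97  99  99]
 [ 97  99  98 ...  99  98  99]
 [ 96  98  97 ...  98  97  99]
 ...
 [ 45  47  46 ... 123 159 184]
 [ 53  53  53 ... 128 165 185]
 [ 54  57  57 ... 123 160 184]]
diff
0 0
5 [array([461.1, 182. ]), array([452.1, 181.8])] [array([294.2, 162.2]), array([293.9, 164.6]), array([293.5, 167.8])]
30 [array([464.8, 180.9]), array([455.6, 180.7])] [array([293.9, 156.5]), array([293.6, 158.8]), array([293.3, 161.9])]
55 [array([468.6, 179.7]), array([459.2, 179.5])] [array([293.7, 150.7]), array([293.4, 153. ]), array([293., 156.])]
```

```bash
python3 -c "
from cell import *
print(job_done())"
```

```text
the job is handed in; nothing more can be done
None
```

I emptied all three scoops into the bin and stood them mouth down in the rack, one to a pocket, then handed the job in at about 117 s. By weight all four sticks left the scoops, and nothing new showed on the bench; I could make out only two in the bin, as the pile hides the others. I gripped the scoops by the handle just ahead of the pin, because on the pin at 60 N the loaded red one sagged.

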